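# Load the reagent cartridge and the control pot into their nests

### The arm

A 7-joint arm with a two-finger parallel gripper is mounted at the origin on the work surface. World frame = base frame: x ahead of the robot, y to its left, z up, the work surface at z = 0. Lengths are in m, angles in rad, forces in N, time in s.
With the tool pointing down it reaches from about 0.4 to 0.85 m from the base axis. Payload 10.4 kg.
Tool frame: the origin (TCP) lies between the finger pads, 19 mm behind the fingertips; this is the grasp point; z points along the fingers, y is the line along which they close (so a half turn about z gives the same grasp; the last joint's range is limited). The gripper opens to 87 mm and grips with 3 to 60 N. Pads are 19 mm wide; open, the fingers measure 117 mm over their backs; the gripper's body (75 mm by 190 mm) begins 51 mm behind the grasp point.
Start: joints at [1.115, 0.332, -0.065, 1.46, 0.022, 1.35, -0.088], TCP at [0.262, -0.567, 0.241] pointing down, gripper open.
Joint ranges: [-2.6, 2.6], [-0.5, 2.12], [-1.47, 1.34], [0.16, 2.42], [-1.27, 4.41], [0.06, 2.06], [-2.6, 2.6]. Speed limits (rad/s): [2.22, 2.22, 2.79, 2.79, 3.14, 3.14, 3.14].

### API

Orientations are given as a unit quaternion [w, x, y, z].
In Python, from workcell import r gives the robot as it stands.
- The arm moves only by the tool carry_out, never from a script. Its argument "steps" is one flat list of numbers, 7 for each row, row after row: the shift along the tool's x, y, z in mm, then the turn, a rotation vector about the tool's x, y, z in degrees, then the opening, from 0 (shut) to 1 (fully open). In form: [x, y, z, rx, ry, rz, gripper, x, y, z, rx, ry, rz, gripper, ...]. A call has 1 to 20 rows; each row is the pose to reach, as a shift and turn from the pose commanded when the call began, along the tool's axes at that moment; what a row does not reach only later rows make up. A row lasts 1/8 s, in which the tool goes at most 62.5 mm and 10.7 degrees, less where a joint would pass 70% of its speed; a pose out of reach is approached as far as the arm can. A call with a gripper value outside its range is refused whole. The fingers move at their own pace and stop on an object; the grip force is fixed at half the most. Time passes only in rows, so rows that repeat a pose let the fingers close. It gives the time, the measured TCP pose, the force, the opening and the grip force at its end, in the units of the state.
- r.get_obs(): the state, without advancing time (a new reading comes with each control period).
- r.capture(name): name is "scene" or "top" or "wrist"; returns (picture, depth): 384x512x3 uint8, red, green, blue; 384x512 float32, m along the optical axis (not along the pixel's ray), 0 where there is no reading.
- r.camera_params(name): a dict with "fov_y" (degrees; the focal length in pixels is half the picture's height over the tangent of half this angle, whatever the lens; pixels are square), "cx", "cy" (the principal point, pixels), "rvec" (rotation vector, rad) and "tvec" (3), from world to camera coordinates, as OpenCV has them. Camera axes: x right, y down, z forward; pixel columns grow to the right and rows downward; lengths in m; the calibration is good to about 2 mm. A picture is of the moment at which its call begins: read the wrist's pose just before it. camera_params takes no time and is no camera call; for the wrist camera it gives the pose at the moment of the call.
- r.finish_job(): hands the job in; it is judged then, once.
The state is a dict: "clock": time; "joint_pos": joint angles; "qvel": joint speeds; "effort": joint torques, N m; "ee_pos": TCP position; "eef_rot": TCP orientation; "contact_force": force on the tool from outside, world axes, zero at the start; "moment": the same for the moment, N m; "finger_gap": opening from 0.0 (shut) to 1.0 (fully open); "grasp_force": force on a finger pad.
Only numpy, scipy, OpenCV 4.12 (cv2) and the standard library are available. Lean on these libraries where they do the work, as an engineer would, in place of code of your own. Each camera call takes 0.05 s, during which the arm holds its last target. There are 200 camera calls.

### The job

Lift the loose blue cover off the long nest by its black grip and set it right way up on the dark mat. Then seat the green reagent cartridge and the yellow-lidded control pot each in the white nest whose pocket matches its shape, upright and fully down on the pocket floor, with nothing left touching them. Put all three down gently, without dropping or tipping them, and leave the other things on the bench where they are.

Things in the scene. Friction and masses are not known exactly. Their poses are not given: they have to be found in the camera images.
- cover: Loose blue cover over the long nest, 140 g: an upside-down box 162 x 98 x 19 mm, walls 3 mm, top 4 mm thick, its 15 mm deep skirt 3 mm loose round the nest. On top, along x, stands a black grip bar 70 mm long, 16 mm wide (y), 28 mm tall (47 mm overall). Origin: centre of the skirt's lower edge, 15 mm above the bench at the start; z up.
- cover_grip (a point): Point in the middle of the cover's grip bar, 43 mm above the cover's origin (24 mm above its top plate, 4 mm below the top of the bar): a good TCP height; close the fingers along the cover's y.
- mat: Flat dark rubber mat fixed to the bench, 190 x 130 x 3 mm (x, y, z), where the cover is to be put. Origin: centre of its underside; its top is 3 mm above that.
- long_nest: White fixed nest block 150 x 86 x 30 mm, under the cover at the start. Pocket 20 mm deep (floor 10 mm above the bench), 116 mm long (x), 46 mm wide, tapering to a blunt point at its +x end: the cartridge's outline 3 mm larger all round. Origin: centre of the underside, under the pocket's centre; z up.
- d_nest: White fixed nest block 116 x 100 x 30 mm, open. Pocket 20 mm deep (floor 10 mm above the bench), 76 mm long (x), 62 mm wide, square at its -x end, half-round at its +x end: the pot's outline 3 mm larger all round. Origin: centre of the underside, under the pocket's centre; z up.
- cartridge: Loose upright green reagent cartridge, paper labels, 280 g: 110 mm long (x), 40 wide (y), 60 tall plus two yellow caps 10 mm high. Sides flat and parallel from x = -55 to +25 mm, then tapering to a 12 mm wide blunt nose at +55. Origin: centre of the underside; z up. Seated, it lies centred in the long nest, x axes pointing the same way. Grip across y at the origin.
- pot: Loose upright white control pot with yellow lid, 220 g: D-shaped, 70 mm long (x), 56 wide (y), 62 tall. Flat end at x = -35 mm, parallel sides to +7, then a half-round nose of 28 mm radius to +35. Origin: centre of the underside; z up. Seated, it lies centred in the D nest, x axes pointing the same way. Grip across y at the origin.
- jar: Bystander: small round jar with a red lid, 48 mm diameter, 65 mm tall. Origin: centre of the underside. Leave it alone.
- stapler: Bystander: black stapler, 150 x 36 x 55 mm. Origin: centre of the underside. Leave it alone.
- scanner: Bystander: grey hand-held code scanner, 145 x 62 x 40 mm. Origin: centre of the underside. Leave it alone.
- tape: Bystander: roll of white tape lying flat, 80 mm diameter, 24 mm tall. Origin: centre of the underside. Leave it alone.
Mind the look-alikes: they are no part of the job. Leave any turquoise look-alike of the cover alone.

How it is judged:
By the outcome, as a careful person would: the job done as asked, in the order asked, and still so for the second after the job is handed in, with the robot touching nothing.
It also fails if it takes over 72 s, if anything falls off the work surface, if the arm or the gripper's body presses on something with over 40 N, if the wrist force passes 120 N, or if a joint passes its speed limit or range.

## Working session

There is one attempt and no reset: what is moved stays moved. The work goes in short steps, Python scripts to look and compute and a tool call to move; the robot and the scene stay as the last step left them, time stands still between calls to the robot, and variables do not carry over. Pictures are saved under pics/ and viewed, at most 12 in all, crops included, and the job is handed in when it is done.

Besides the shell and the picture viewer there is one more tool, called after "Request:" as name(argument=value, ...) on one line, values as JSON. carry_out: Moves the arm, as the interface text tells. Its arguments: {"type":"object","properties":{"steps":{"type":"array","items":{"type":"number"}}},"required":["steps"]}

```bash
mkdir -p pics; cat > h.py <<'E'
import numpy as np, cv2
from workcell import r
from scipy.spatial.transform import Rotation as R
def cam(n):
    p=r.camera_params(n); M=cv2.Rodrigues(np.array(p['rvec'],float))[0]; t=np.array(p['tvec'],float).ravel()
    return 192/np.tan(np.radians(p['fov_y'])/2),p['cx'],p['cy'],M,t
def cloud(n,d):
    f,cx,cy,M,t=cam(n); v,u=np.mgrid[:384,:512]
    P=np.stack([(u-cx)/f*d,(v-cy)/f*d,d],-1)
    W=(P-t)@M; W[d==0]=np.nan; return W
def px2w(n,uv,z):
    f,cx,cy,M,t=cam(n); o=-M.T@t; out=[]
    for u,v in uv:
        q=M.T@np.array([(u-cx)/f,(v-cy)/f,1]); out.append(o+q*(z-o[2])/q[2])
    return np.array(out)
def w2px(n,P):
    f,cx,cy,M,t=cam(n); c=np.atleast_2d(P)@M.T+t; return c[:,:2]/c[:,2:]*f+[cx,cy]
E
python3 - <<'E'
from h import *
for n in ('top','scene'):
    im,d=r.capture(n); np.savez(n+'.npz',im=im,d=d)
    cv2.imwrite(f'pics/{n}1.png',cv2.resize(im[...,::-1],(768,576),interpolation=cv2.INTER_CUBIC))
    print(n,cam(n)[0], -cam(n)[3].T@cam(n)[4])
print(r.get_obs())
E
```

```text
top 470.5469219640982 [0.28897814 0.00375416 1.40768606]
scene 480.08851822177564 [0.87680585 0.72480794 0.81785768]
{'clock': 0.1, 'joint_pos': array([ 1.11539967,  0.3328066 , -0.06470873,  1.4608046 ,  0.02163816,
        1.34990247, -0.08848252]), 'qvel': array([-8.00279271e-04, -2.63284428e-03,  4.39245077e-05, -5.95287715e-04,
        1.54906438e-03, -9.65282701e-04, -9.28379829e-04]), 'effort': array([ 1.48145238e-03, -6.24546504e+01,  2.44978513e-02, -3.90718138e+01,
       -6.15208782e-02,  3.65455030e-02,  1.17614118e-04]), 'ee_pos': array([ 0.26199845, -0.56710355,  0.24055999]), 'eef_rot': array([-5.86963334e-04,  9.76671321e-01,  2.14738809e-01, -1.73998545e-04]), 'contact_force': array([-0.1580266 , -0.22677916, -0.06257398]), 'moment': array([-0.07198677, -0.00112711, -0.02454266]), 'grasp_force': 0.0, 'finger_gap': 0.9993521076912338}
```

View pics/top1.png

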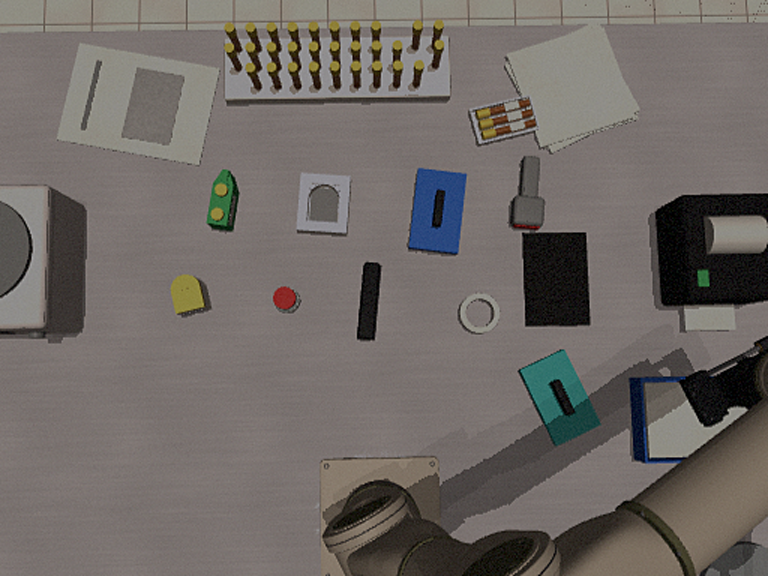

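View pics/scene1.png

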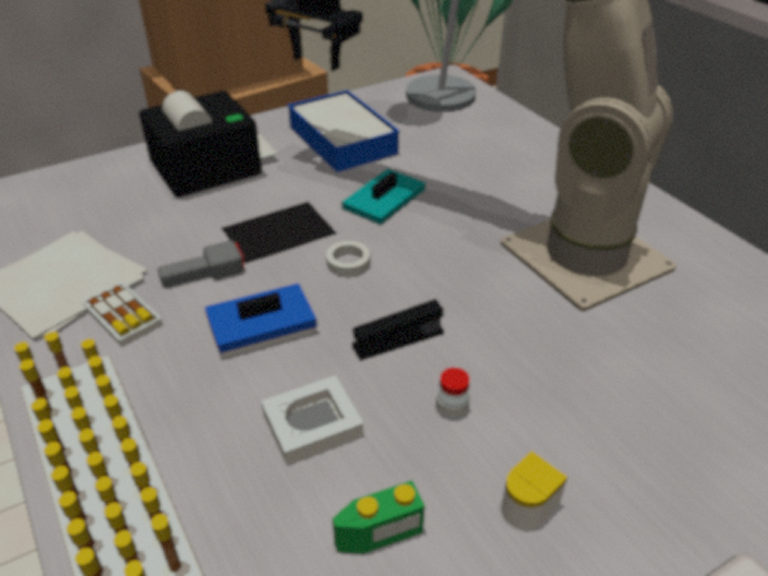

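The top view (768-px scale) shows the blue cover at (437,211) with its grip along image-vertical and the mat at (556,279). The cartridge is at (223,203) nose up, the pot at (187,295) round end up, and the D nest at (323,204) round end up. The turquoise decoy is at (559,397). In the image, up is +x and left is +y.

```bash
python3 - <<'E'
from h import *
z=np.load('top.npz'); im,d=z['im'],z['d']; W=cloud('top',d)
hsv=cv2.cvtColor(im,cv2.COLOR_RGB2HSV); H,S,V=[hsv[...,i].astype(int) for i in range(3)]
def fit(name,box,mask,zt):
    x0,y0,x1,y1=[int(b/1.5) for b in box]; m=np.zeros_like(mask); m[y0:y1,x0:x1]=mask[y0:y1,x0:x1]
    v,u=np.nonzero(m)
    P=px2w('top',np.c_[u,v],zt)[:,:2]
    c,s,a=cv2.minAreaRect((P*1000).astype(np.float32))
    zz=W[v,u,2]; C=np.cov(P.T); w,E=np.linalg.eigh(C)
    ax=E[:,1]*np.sign(E[0,1])
    print(name,len(P),'rect c',np.round(c,1),np.round(s,1),round(a,1),'mean',np.round(P.mean(0)*1000,1),'pca deg',round(np.degrees(np.arctan2(ax[1],ax[0])),1),'z',np.round(np.nanpercentile(zz,[5,50,95])*1000,1))
blue=(H>100)&(H<130)&(S>120)
fit('cover',(395,155,480,265),blue|((V<50)&(W[...,2]>.04)),.034)
fit('grip',(425,180,455,235),(V<60),.062)
fit('mat',(510,225,600,335),(V<60),.003)
fit('cart',(195,160,250,240),((H>45)&(H<85)&(S>100))|((H>20)&(H<40)&(S>120)),.06)
fit('cartZ',(195,160,250,240),(W[...,2]>.05),.06)
fit('pot',(160,265,215,325),(H>20)&(H<40)&(S>120),.062)
fit('potZ',(160,265,215,325),W[...,2]>.052,.062)
fit('dnest',(285,160,360,245),(W[...,2]>.022),.03)
fit('dpock',(300,178,345,228),(W[...,2]<.020),.01)
for n,(u,v) in dict(bench=(300,380),matc=(556,279)).items():
    print(n,np.nanmedian(W[int(v/1.5)-4:int(v/1.5)+5,int(u/1.5)-4:int(u/1.5)+5],axis=(0,1)))
print(r.camera_params('wrist'))
o=r.get_obs(); print(R.from_quat(np.roll(o['eef_rot'],-1)).as_matrix().round(3))
E
```

```text
cover 1768 rect c [ 596.6 -124.5] [ 98.1 163.1] 81.9 mean [ 596.  -124.3] pca deg -7.9 z [28.  33.2 60.2]
grip 147 rect c [ 594.8 -123.5] [17.3 74.6] 81.3 mean [ 594.5 -123.3] pca deg -8.9 z [37.2 61.  65.9]
mat 2686 rect c [ 468.1 -349.9] [152.2 203.1] 89.6 mean [ 460.7 -360.4] pca deg 2.2 z [-2.9  2.   7.3]
cart 556 rect c [620.8 292.6] [ 53.  117.3] 80.5 mean [616.8 295.7] pca deg -6.9 z [16.2 59.3 71. ]
cartZ 493 rect c [625.  297.5] [ 42.7 111.6] 80.9 mean [620.3 298.6] pca deg -9.1 z [53.9 60.1 71.2]
pot 446 rect c [439.4 363.4] [69.7 57. ] 14.2 mean [437.  362.5] pca deg 13.2 z [56.2 60.8 65.7]
potZ 456 rect c [439.4 363.1] [71.5 57.8] 14.2 mean [436.9 362.6] pca deg 17.2 z [56.1 60.8 65.8]
dnest 844 rect c [616.8 101.7] [100.5 118. ] 85.1 mean [618.2 101.7] pca deg -4.9 z [24.3 29.2 33.9]
dpock 448 rect c [622.2 104.1] [60.5 74.1] 88.9 mean [618.7 103.3] pca deg -5.3 z [ 4.6  9.7 15.4]
bench [ 0.26856785  0.15379743 -0.00131993]
matc [ 0.45827778 -0.36081066  0.001337  ]
{'fov_y': 69.94602932505673, 'cx': 256.48621174036265, 'cy': 187.58722565596725, 'rvec': array([-2.44806003,  1.56577265,  0.21484062]), 'tvec': array([-0.62526012, -0.0315776 ,  0.38954046])}
[[ 0.908  0.419 -0.001]
 [ 0.419 -0.908  0.001]
 [-0.    -0.001 -1.   ]]
```

```bash
cat >> h.py <<'E'
def delta(x,y,z,yaw):
    "target TCP mm, tool-x yaw deg -> tool shift mm, rotvec deg"
    o=r.get_obs(); A=R.from_quat(np.roll(o['eef_rot'],-1))
    B=R.from_euler('z',yaw,degrees=True)*R.from_matrix(np.diag([1,-1,-1]))
    s=A.inv().apply(np.array([x,y,z])-o['ee_pos']*1000); t=(A.inv()*B).as_rotvec(degrees=True)
    print('t',round(o['clock'],2),'pos',(o['ee_pos']*1000).round(1),'F',o['contact_force'].round(1),'gap',round(o['finger_gap'],3),'shift',s.round(1),'turn',t.round(2))
E
python3 -c "
from h import *
delta(596.5,-124.4,200,-8)"
```

```text
t 0.1 pos [ 262.  -567.1  240.6] F [-0.2 -0.2 -0.1] gap 0.999 shift [ 489.4 -261.5   40.8] turn [-7.00e-02  2.00e-02  3.28e+01]
```

Request:
carry_out(steps=[25,-13,2,0,0,3,1,75,-40,6,0,0,8,1,130,-69,11,0,0,12,1,185,-99,15,0,0,16,1,240,-128,20,0,0,20,1,295,-158,25,0,0,24,1,350,-187,29,0,0,28,1,405,-216,34,0,0,32,1,455,-243,38,0,0,32.8,1,480,-256,40,0,0,32.8,1,489,-261.5,41,0,0,32.8,1,489,-261.5,41,0,0,32.8,1])

```text
clock: 1.6
ee_pos: [0.596, -0.1253, 0.1999]
eef_rot: [0.0, 0.998, -0.07, -0.0]
contact_force: [0.4, -1.2, 0.4]
finger_gap: 1.0
grasp_force: 0.0
```

```bash
python3 - <<'E'
from h import *
delta(596.5,-124.4,58,-8)
im,d=r.capture('wrist'); np.savez('w1.npz',im=im,d=d)
p=w2px('wrist',[[.5965,-.1244,.062]]); print(p, -cam('wrist')[3].T@cam('wrist')[4])
W=cloud('wrist',d)
hsv=cv2.cvtColor(im,cv2.COLOR_RGB2HSV); H,S,V=[hsv[...,i].astype(int) for i in range(3)]
near=np.hypot(W[...,0]-.5965,W[...,1]+.1244)<.12
for nm,m in (('bar',near&(W[...,2]>.05)&(W[...,2]<.07)),('cover',near&(H>100)&(H<130)&(S>120)&(W[...,2]>.029))):
    P=(W[m][:,:2]*1000).astype(np.float32); print(nm,len(P),cv2.minAreaRect(P),P.mean(0),np.nanmedian(W[m][:,2]))
cv2.imwrite('pics/w1.png',im[...,::-1])
E
```

```text
t 1.6 pos [ 596.  -125.3  199.9] F [ 0.4 -1.2  0.4] gap 1.0 shift [  0.4  -1.  141.9] turn [0.02 0.04 0.  ]
[[254.10119036 183.60902093]] [ 0.66921237 -0.13706334  0.34268789]
bar 971 ((599.2626953125, -128.03201293945312), (15.302927017211914, 69.95929718017578), 81.70980072021484) [ 600.62573 -128.07288] 0.06116409909072924
cover 11241 ((598.9801025390625, -127.00263977050781), (160.56625366210938, 161.04782104492188), 81.89146423339844) [ 606.32446 -128.15771] 0.033335928763663474
```

View pics/w1.png

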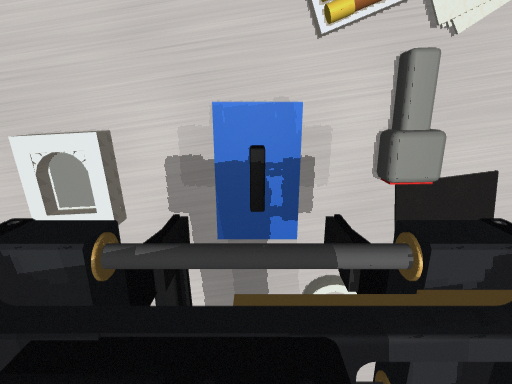

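The wrist view shows the grip bar at (257,178), midway between the fingertips (about 185 and 330). The gripper is laterally centred, so I go down.

Request:
carry_out(steps=[1,0,30,0,0,0,1,1.5,0,75,0,0,0,1,1.5,0,115,0,0,0,1,1.5,0,135,0,0,0,1,1.5,0,142,0,0,0,1,1.5,0,142,0,0,0,1,1.5,0,142,0,0,0,0,1.5,0,142,0,0,0,0,1.5,0,142,0,0,0,0,1.5,0,142,0,0,0,0,1.5,0,142,0,0,0,0,1.5,0,142,0,0,0,0,1.5,0,142,0,0,0,0])

```text
clock: 3.28
ee_pos: [0.5979, -0.1251, 0.0582]
eef_rot: [0.0, 0.998, -0.07, -0.0]
contact_force: [0.1, -0.7, 0.2]
finger_gap: 0.285
grasp_force: 0.0
```

Request:
carry_out(steps=[0,0,0,0,0,0,0,0,0,0,0,0,0,0,0,0,0,0,0,0,0,0,0,0,0,0,0,0,0,0,-3,0,0,0,0,0,0,-10,0,0,0,0,0,0,-25,0,0,0,0,0,0,-50,0,0,0,0,0,0,-80,0,0,0,0,0,0,-100,0,0,0,0,0,0,-105,0,0,0,0])

```text
clock: 4.65
ee_pos: [0.5986, -0.1252, 0.165]
eef_rot: [0.0, 0.998, -0.07, 0.001]
contact_force: [0.3, 0.2, -2.2]
finger_gap: 0.184
grasp_force: 30.0
```

```bash
python3 - <<'E'
from h import *
delta(460,-361,160,2)
for n in ('top','wrist'):
    im,d=r.capture(n); np.savez(n+'2.npz',im=im,d=d); W=cloud(n,d)
    if n=='top':
        a=cv2.resize(im[100:240,100:420,::-1],(800,350),interpolation=cv2.INTER_CUBIC)
        g=im.max(2); m=np.zeros(g.shape,np.uint8); m[148:225,335:400]=(g[148:225,335:400]<60)
        k,l,s,_=cv2.connectedComponentsWithStats(m); i=1+s[1:,4].argmax(); v,u=np.nonzero(l==i)
        print(s[i]); P=(px2w(n,np.c_[u,v],.003)[:,:2]*1000).astype(np.float32); print('mat',cv2.minAreaRect(P),P.mean(0))
    else: b=cv2.resize(im[:,:,::-1],(400,300)) 
cv2.imwrite('pics/p3.png',a); cv2.imwrite('pics/w3.png',b)
E
```

```text
t 4.65 pos [ 598.6 -125.2  165. ] F [ 0.3  0.2 -2.2] gap 0.184 shift [-104.4  252.8    4.8] turn [  0.03  -0.14 -10.  ]
[ 348  155   45   62 2651]
mat ((460.1574401855469, -360.7822570800781), (131.09002685546875, 185.68592834472656), 88.8995590209961) [ 459.3765  -361.16953]
```

View pics/p3.png

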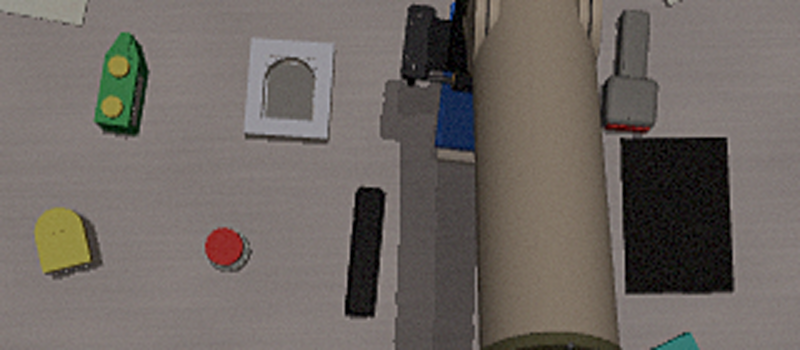

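The cover is held; the mat shows at x 620–733, y 138–293 in the crop, just clear of the scanner. I carry the cover over the mat.

Request:
carry_out(steps=[-9,22,0,0,0,-1,0,-28,66,0,0,0,-3,0,-49,116,0,0,0,-5,0,-71,168,0,0,0,-6,0,-90,214,0,0,0,-7,0,-102,243,2,0,0,-7,0,-106,252.5,10,0,0,-7,0,-106,253,30,0,0,-7,0,-106,253,60,0,0,-7,0,-106,253,90,0,0,-7,0,-106,253,105,0,0,-7,0,-106,253,110,0,0,-7,0,-106,253,110,0,0,-7,0])

```text
clock: 6.38
ee_pos: [0.4582, -0.3608, 0.0537]
eef_rot: [0.0, 1.0, -0.009, 0.0]
contact_force: [0.1, -0.6, -1.3]
finger_gap: 0.182
grasp_force: 30.0
```

```bash
python3 -c "
from h import *
delta(458,-361,46.2,-1)"
```

```text
t 6.38 pos [ 458.2 -360.8   53.7] F [ 0.1 -0.6 -1.3] gap 0.182 shift [-0.2  0.2  7.5] turn [ 0.01 -0.03  0.02]
```

Request:
carry_out(steps=[0,0,3,0,0,0,0,0,0,5,0,0,0,0,0,0,6,0,0,0,0,0,0,7,0,0,0,0,0,0,7,0,0,0,0])

```text
clock: 7.0
ee_pos: [0.4577, -0.3609, 0.0463]
eef_rot: [0.0, 1.0, -0.009, 0.0]
contact_force: [0.5, 0.2, -2.1]
finger_gap: 0.179
grasp_force: 30.0
```

Request:
carry_out(steps=[0,0,0.7,0,0,0,0,0,0,1.2,0,0,0,0,0,0,1.2,0,0,0,0])

```text
clock: 7.38
ee_pos: [0.4578, -0.361, 0.0462]
eef_rot: [0.0, 1.0, -0.009, 0.0]
contact_force: [-4.7, 2.8, 10.7]
finger_gap: 0.182
grasp_force: 30.0
```

Request:
carry_out(steps=[0,0,0,0,0,0,0.35,0,0,0,0,0,0,0.6,0,0,0,0,0,0,0.7,0,0,0,0,0,0,0.8,0,0,-10,0,0,0,1,0,0,-35,0,0,0,1,0,0,-75,0,0,0,1,10,-18,-115,0,0,1,1,30,-53,-140,0,0,3,1,55,-97,-152,0,0,5,1,82,-144,-154,0,0,7,1,109,-192,-154,0,0,7,1,128,-226,-154,0,0,7,1,135,-238,-154,0,0,7,1,135,-238,-154,0,0,7,1])

```text
clock: 9.25
ee_pos: [0.5969, -0.1251, 0.1993]
eef_rot: [0.0, 0.998, -0.069, 0.0]
contact_force: [-0.5, -0.2, 0.0]
finger_gap: 1.003
grasp_force: 0.0
```

```bash
python3 - <<'E'
from h import *
delta(625,297.5,200,-9)
im,d=r.capture('wrist'); np.savez('w4.npz',im=im,d=d); W=cloud('wrist',d)
near=np.hypot(W[...,0]-.598,W[...,1]+.126)<.1
def rep(nm,m):
    P=(W[m][:,:2]*1000).astype(np.float32); print(nm,len(P),cv2.minAreaRect(P),P.mean(0),np.nanmedian(W[m][:,2]))
rep('top',near&(abs(W[...,2]-.03)<.005))
m=np.uint8(near&(abs(W[...,2]-.01)<.005)); m[240:]=0
k,l,s,_=cv2.connectedComponentsWithStats(m); i=1+s[1:,4].argmax(); rep('floor',l==i); print(s[i])
a=im[80:250,:,::-1]
t,_=r.capture('top'); b=cv2.resize(t[130:230,120:410,::-1],None,fx=2,fy=2)
o=np.zeros((600,800,3),np.uint8); o[:264,:800]=cv2.resize(a,(800,264)); o[300:500,:580]=b
cv2.imwrite('pics/w4.png',o)
E
```

```text
t 9.25 pos [ 596.9 -125.1  199.3] F [-0.5 -0.2  0. ] gap 1.003 shift [ -30.6 -422.4   -0.8] turn [ 0.01 -0.01  1.05]
top 5925 ((599.0853881835938, -128.478515625), (86.1213150024414, 149.9029541015625), 82.15558624267578) [ 607.4793  -129.64563] 0.02895420199337757
floor 3167 ((598.4801025390625, -128.4072723388672), (46.208763122558594, 115.00062561035156), 82.17737579345703) [ 595.80927 -128.06319] 0.009297577468578924
[ 238  124   39   93 3167]
```

View pics/w4.png

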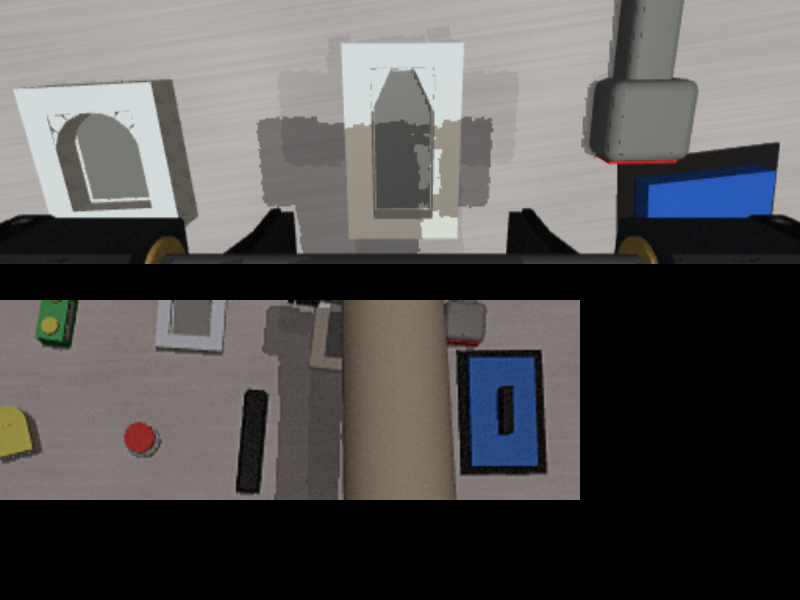

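The pocket's point faces +x and the cover lies in the middle of the mat, upright. The wrist camera puts the nest at (599.0,-128.5), yaw -7.9. Next is the cartridge.

Request:
carry_out(steps=[-1,-15,0,0,0,0,1,-4,-55,0,0,0,0,1,-8,-112,0,0,0,0.5,1,-12,-170,0,0,0,1,1,-17,-228,0,0,0,1,1,-21,-286,0,0,0,1,1,-25,-342,0,0,0,1,1,-28,-390,0,0,0,1,1,-30,-415,0,0,0,1,1,-30.5,-422,-1,0,0,1,1,-30.5,-422,-1,0,0,1,1,-30.5,-422,-1,0,0,1,1])

```text
clock: 10.85
ee_pos: [0.626, 0.2949, 0.2002]
eef_rot: [0.0, 0.997, -0.08, 0.0]
contact_force: [0.8, 0.0, -0.6]
finger_gap: 0.997
grasp_force: 0.0
```

```bash
python3 - <<'E'
from h import *
delta(625,297.5,45,-9)
im,d=r.capture('wrist'); np.savez('w5.npz',im=im,d=d); W=cloud('wrist',d)
def rep(nm,m):
    P=(W[m][:,:2]*1000).astype(np.float32); print(nm,len(P),cv2.minAreaRect(P),P.mean(0),np.nanmedian(W[m][:,2]))
near=np.hypot(W[...,0]-.625,W[...,1]-.2975)<.1
m=near&(abs(W[...,2]-.06)<.004); rep('cart top',m|(near&(abs(W[...,2]-.07)<.005)))
near=np.hypot(W[...,0]-.618,W[...,1]-.103)<.085
rep('D top',near&(abs(W[...,2]-.03)<.005))
cv2.imwrite('pics/w5.png',im[:260,:,::-1])
E
```

```text
t 10.85 pos [626.  294.9 200.2] F [ 0.8  0.  -0.6] gap 0.997 shift [ -1.5  -2.5 155.2] turn [ 0.05 -0.04 -0.13]
cart top 3323 ((627.7396240234375, 297.3658447265625), (39.95206069946289, 109.429443359375), 80.9996109008789) [626.2878 297.5595] 0.05935165894421426
D top 5867 ((619.2178344726562, 100.6143798828125), (101.91857147216797, 116.5142822265625), 85.05293273925781) [624.40955 100.42394] 0.02898819143518199
```

View pics/w5.png

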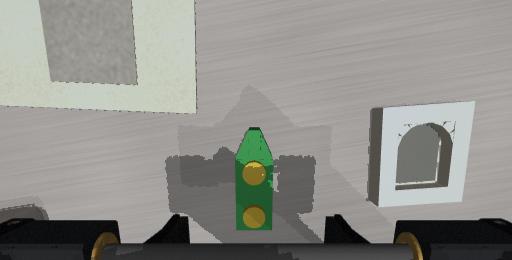

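The cartridge at (254,180) lies nearly between the fingers, nose to +x. I descend and grip it.

Request:
carry_out(steps=[0,-1,25,0,0,0,1,0,-2.5,70,0,0,0,1,0,-2.5,115,0,0,0,1,0,-2.5,143,0,0,0,0.8,0,-2.5,153,0,0,0,0.8,0,-2.5,155,0,0,0,0.7,0,-2.5,155,0,0,0,0.6,0,-2.5,155,0,0,0,0,0,-2.5,155,0,0,0,0,0,-2.5,155,0,0,0,0,0,-2.5,155,0,0,0,0,0,-2.5,155,0,0,0,0,0,-2.5,155,0,0,0,0])

```text
clock: 12.52
ee_pos: [0.6261, 0.2993, 0.0458]
eef_rot: [-0.0, 0.997, -0.079, 0.0]
contact_force: [-2.2, -2.5, 6.2]
finger_gap: 0.456
grasp_force: 30.0
```

Request:
carry_out(steps=[0,0,-3,0,0,0,0,0,0,-12,0,0,0,0,0,0,-35,0,0,0,0,0,2,-65,0,0,0,0,2,20,-90,0,0,0,0,6,60,-103,0,0,0,0,10,110,-104,0,0,0,0,15,164,-104,0,0,0,0,20,218,-104,0,0,-0.5,0,25,272,-104,0,0,-1,0,30,326,-104,0,0,-1.2,0,35,375,-104,0,0,-1.2,0,38,408,-104,0,0,-1.2,0,39,423,-104,0,0,-1.2,0,39,425,-104,0,0,-1.2,0,39,425,-104,0,0,-1.2,0,39,425,-104,0,0,-1.2,0])

```text
clock: 14.65
ee_pos: [0.5981, -0.1247, 0.1492]
eef_rot: [-0.0, 0.998, -0.067, 0.0]
contact_force: [-0.5, -0.7, -1.7]
finger_gap: 0.458
grasp_force: 30.0
```

```bash
python3 - <<'E'
from h import *
delta(597.5,-126.8,55.8,-7.9)
im,d=r.capture('wrist'); np.savez('w6.npz',im=im,d=d); W=cloud('wrist',d)
o=r.get_obs(); print((o['ee_pos']*1000).round(1)); zb=o['ee_pos'][2]-.0455
def rep(nm,m):
    P=(W[m][:,:2]*1000).astype(np.float32); print(nm,len(P),cv2.minAreaRect(P),P.mean(0),np.nanmedian(W[m][:,2]))
near=np.hypot(W[...,0]-.598,W[...,1]+.127)<.1
g=(im[...,1]>im[...,0]*1.2)
rep('cart top',near&(abs(W[...,2]-zb-.06)<.004)&g)
rep('nest top',near&(abs(W[...,2]-.03)<.005))
rep('floor',near&(abs(W[...,2]-.01)<.004)&(np.hypot(W[...,0]-.598,W[...,1]+.127)<.065))
cv2.imwrite('pics/w6.png',cv2.resize(im[60:260,100:400,::-1],(800,533)))
E
```

```text
t 14.65 pos [ 598.1 -124.7  149.2] F [-0.5 -0.7 -1.7] gap 0.458 shift [-0.3  2.3 93.4] turn [-0.03 -0.01  0.24]
[ 598.  -125.   149.1]
cart top 6401 ((612.8955078125, -126.2900390625), (82.55767822265625, 57.02604675292969), 8.780835151672363) [ 617.32404 -128.0207 ] 0.16228939281274443
nest top 5033 ((622.9346313476562, -130.4112548828125), (86.16024017333984, 103.44327545166016), 82.25102996826172) [ 641.8001  -133.88461] 0.029012102060914542
floor 500 ((635.8221435546875, -135.27703857421875), (47.569217681884766, 41.302146911621094), 72.76132202148438) [ 641.1696  -136.10355] 0.009324736167985015
```

View pics/w6.png

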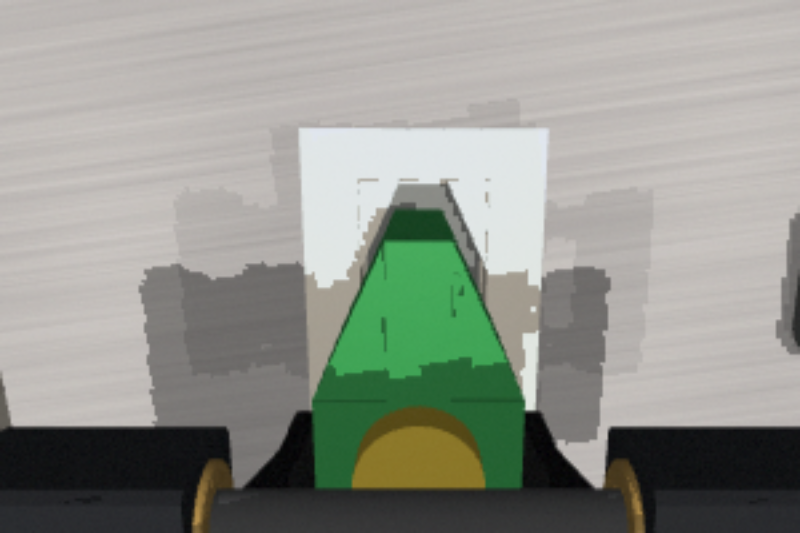

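```bash
cat >> h.py <<'E'
def tool(W,o):
    A=R.from_quat(np.roll(o['eef_rot'],-1)); return (W-o['ee_pos'])@A.as_matrix()*1000
E
python3 - <<'E'
from h import *
o=r.get_obs(); 
z=np.load('w6.npz'); im,d=z['im'],z['d']; T=tool(cloud('wrist',d),o)   # arm at rest since capture
zw=o['ee_pos'][2]*1000-T[...,2]
zb=o['ee_pos'][2]*1000-45.5
def sl(nm,m,xs):
    for a in xs:
        q=T[m&(abs(T[...,0]-a)<2.5)][:,1]; print(nm,a,len(q),np.percentile(q,[1,99]).round(1),'mid',np.percentile(q,[1,99]).mean().round(1))
c=(abs(zw-zb-60)<4)&(abs(T[...,1])<40)
sl('cart',c,[20,30,40,50]); print('nose tip',np.percentile(T[c][:,0],[99,99.8]))
n=(abs(zw-30)<4)&(np.hypot(T[...,0],T[...,1])<100)
sl('nest',n,[30,45,60,70]); print('nest front',np.percentile(T[n][:,0],[99,99.8]))
q=T[n&(abs(T[...,1]-3)<10)][:,0]; print('pocket tip',np.percentile(q,[0.5,1,5]))
# earlier unobstructed nest & cart views, same rel frame
E
```

```text
cart 20 397 [-19.2  20.1] mid 0.5
cart 30 696 [-17.8  18.8] mid 0.5
cart 40 556 [-13.3  14.2] mid 0.5
cart 50 392 [-8.9  9.8] mid 0.4
nose tip [55.68044704 56.59323976]
nest 30 217 [-40.6  44.4] mid 1.9
nest 45 294 [-40.   44.7] mid 2.4
nest 60 405 [-40.1  44.6] mid 2.2
nest 70 461 [-39.8  43.9] mid 2.0
nest front [77.08447137 77.09833397]
pocket tip [58.14644661 59.0703434  60.92949072]
```

```bash
cat >> h.py <<'E'
def shot(n):
    c=cam(n); o=r.get_obs(); im,d=r.capture(n); f,cx,cy,M,t=c; v,u=np.mgrid[:384,:512]
    W=(np.stack([(u-cx)/f*d,(v-cy)/f*d,d],-1)-t)@M; W[d==0]=np.nan
    return im,d,W,o
E
python3 - <<'E'
from h import *
for k in range(4):
    im,d,W,o=shot('wrist'); T=tool(W,o); zw=W[...,2]*1000; zb=o['ee_pos'][2]*1000-45.5
    def sl(m,xs):
        return [np.percentile(T[m&(abs(T[...,0]-a)<2.5)][:,1],[1,99]).mean().round(2) for a in xs]
    c=(abs(zw-zb-60)<4)&(abs(T[...,1])<40); n=(abs(zw-30)<4)&(np.hypot(T[...,0],T[...,1])<100)
    print((o['ee_pos']*1000).round(2),abs(o['qvel']).max().round(4),'cart',sl(c,[20,30,40,50]),np.percentile(T[c][:,0],99.8).round(1),'nest',sl(n,[30,45,60,70]),np.percentile(T[n][:,0],99.8).round(1))
f,cx,cy,M,t=cam('wrist'); A=R.from_quat(np.roll(o['eef_rot'],-1)).as_matrix()
print('cam in tool',((-M.T@t-o['ee_pos'])@A*1000).round(1)); print((M@A).round(4))
E
```

```text
[ 598.01 -125.    149.13] 0.007 cart [np.float64(0.45), np.float64(0.47), np.float64(0.32), np.float64(0.47)] 56.6 nest [np.float64(1.89), np.float64(1.91), np.float64(1.68), np.float64(1.85)] 77.1
[ 597.96 -125.33  149.1 ] 0.0048 cart [np.float64(0.38), np.float64(0.49), np.float64(0.38), np.float64(0.44)] 56.6 nest [np.float64(1.33), np.float64(1.39), np.float64(1.4), np.float64(1.64)] 77.1
[ 597.89 -125.63  149.03] 0.0055 cart [np.float64(0.45), np.float64(0.41), np.float64(0.36), np.float64(0.46)] 56.6 nest [np.float64(0.91), np.float64(0.9), np.float64(1.39), np.float64(0.89)] 77.1
[ 597.87 -125.92  149.06] 0.0042 cart [np.float64(0.27), np.float64(0.43), np.float64(0.44), np.float64(0.39)] 56.6 nest [np.float64(0.88), np.float64(0.89), np.float64(0.1), np.float64(0.92)] 77.1
cam in tool [  74.2    0.6 -142.6]
[[-5.000e-04  1.000e+00 -0.000e+00]
 [-9.635e-01 -5.000e-04 -2.677e-01]
 [-2.677e-01 -1.000e-04  9.635e-01]]
```

Request:
carry_out(steps=[0,0,15,0,0,0.2,0,0,0,40,0,0,0.2,0,0,0,60,0,0,0.2,0,0,0,67,0,0,0.2,0,0,0,68,0,0,0.2,0,0,0,68,0,0,0.2,0,0,0,68,0,0,0.2,0,0,0,68,0,0,0.2,0])

```text
clock: 15.9
ee_pos: [0.5981, -0.1266, 0.0816]
eef_rot: [0.0, 0.998, -0.07, 0.0]
contact_force: [0.3, 0.1, -3.1]
finger_gap: 0.458
grasp_force: 30.0
```

```bash
python3 - <<'E'
from h import *
for k in range(2):
    im,d,W,o=shot('wrist'); T=tool(W,o); zw=W[...,2]*1000; zb=o['ee_pos'][2]*1000-45.5
    def sl(m,xs):
        return [np.percentile(T[m&(abs(T[...,0]-a)<2.5)][:,1],[1,99]).mean().round(2) for a in xs]
    c=(abs(zw-zb-60)<4)&(abs(T[...,1])<40); n=(abs(zw-30)<3)&(np.hypot(T[...,0],T[...,1])<95)
    print((o['ee_pos']*1000).round(2),'cart',sl(c,[20,30,40,50]),np.percentile(T[c][:,0],99.8).round(1),'nest',sl(n,[30,45,60,70]),np.percentile(T[n][:,0],99.8).round(1))
delta(597.8,-126.6,55.5,-7.85)
cv2.imwrite('pics/w7.png',cv2.resize(im[60:260,100:400,::-1],(800,533)))
E
```

```text
[ 598.06 -126.63   81.56] cart [np.float64(0.48), np.float64(0.38), np.float64(0.32), np.float64(0.42)] 56.6 nest [np.float64(-0.2), np.float64(-0.25), np.float64(-0.2), np.float64(-0.27)] 77.0
[ 597.95 -126.63   81.43] cart [np.float64(0.41), np.float64(0.42), np.float64(0.33), np.float64(0.41)] 56.6 nest [np.float64(-0.23), np.float64(-0.14), np.float64(-0.16), np.float64(-0.33)] 77.0
t 16.0 pos [ 597.9 -126.6   81.4] F [-0.2  0.6 -2.1] gap 0.459 shift [-0.2  0.  25.9] turn [ 0.01 -0.03 -0.15]
```

View pics/w7.png

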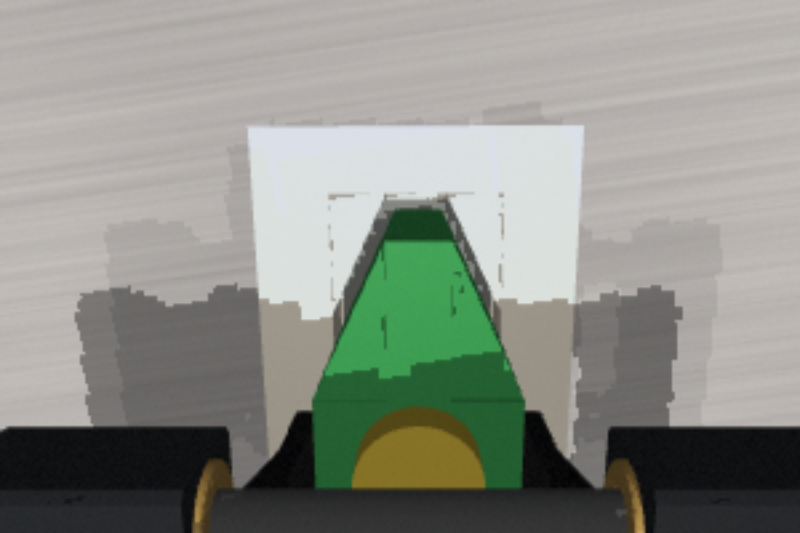

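Request:
carry_out(steps=[0,-0.6,4,0,0,0,0,0,-0.6,10,0,0,0,0,0,-0.6,16,0,0,0,0,0,-0.6,20,0,0,0,0,0,-0.6,23,0,0,0,0,0,-0.6,24.5,0,0,0,0,0,-0.6,24.5,0,0,0,0])

```text
clock: 16.88
ee_pos: [0.5979, -0.126, 0.0566]
eef_rot: [0.0, 0.998, -0.07, 0.0]
contact_force: [-0.4, -0.1, -2.4]
finger_gap: 0.46
grasp_force: 30.0
```

Request:
carry_out(steps=[0,0,0.6,0,0,0,0,0,0,1.2,0,0,0,0,0,0,1.5,0,0,0,0,0,0,1.5,0,0,0,0])

```text
clock: 17.38
ee_pos: [0.598, -0.126, 0.0557]
eef_rot: [0.0, 0.998, -0.07, 0.0]
contact_force: [-2.4, -0.7, 4.9]
finger_gap: 0.458
grasp_force: 30.0
```

Request:
carry_out(steps=[0,0,0,0,0,0,0.6,0,0,0,0,0,0,0.7,0,0,0,0,0,0,0.8,0,0,0,0,0,0,0.9,0,0,-8,0,0,0,1,0,0,-30,0,0,0,1,0,0,-70,0,0,0,1,0,-5,-110,0,0,0,1,-2,-35,-135,0,0,-1,1,-5,-85,-144,0,0,-2,1,-7,-138,-144,0,0,-3,1,-10,-185,-144,0,0,-3,1,-11,-217,-144,0,0,-3,1,-12,-228,-144,0,0,-3,1,-12,-228,-144,0,0,-3,1,-12,-228,-144,0,0,-3,1,-12,-228,-144,0,0,-3,1,-12,-228,-144,0,0,-3,1])

```text
clock: 19.62
ee_pos: [0.6178, 0.1006, 0.1991]
eef_rot: [0.0, 0.999, -0.044, 0.0]
contact_force: [0.5, -0.2, 0.4]
finger_gap: 0.998
grasp_force: 0.0
```

```bash
python3 - <<'E'
from h import *
for k in range(2):
    im,d,W,o=shot('wrist'); T=tool(W,o); zw=W[...,2]*1000
    n=(abs(zw-30)<4)&(np.hypot(T[...,0],T[...,1])<90)
    P=T[n][:,:2].astype(np.float32); print('tool frame',cv2.minAreaRect(P))
    P=(W[n][:,:2]*1000).astype(np.float32); print('D',(o['ee_pos']*1000).round(1),cv2.minAreaRect(P))
g=(np.hypot(W[...,0]-.598,W[...,1]+.126)<.08)&(zw>55)&(zw<75)
print('cart top z',np.median(zw[g]) if g.any() else None)
delta(439.4,363.2,200,14.2)
t,_=r.capture('top'); 
a=np.zeros((600,800,3),np.uint8); a[:300,:590]=cv2.resize(im[:260,:,::-1],(590,300)); a[300:600]=cv2.resize(t[100:235,60:420,::-1],(800,300))
cv2.imwrite('pics/w8.png',a)
E
```

```text
tool frame ((1.8358955383300781, 0.034046173095703125), (115.46514892578125, 100.18701171875), 0.015856929123401642)
D [617.8 100.6 199.1] ((619.664306640625, 100.36107635498047), (100.18709564208984, 115.46440887451172), 84.91403198242188)
tool frame ((1.94677734375, 0.2828636169433594), (115.23994445800781, 100.17671203613281), 0.02714167721569538)
D [617.8 100.9 199.1] ((619.707275390625, 100.36154174804688), (100.17707824707031, 115.23960876464844), 84.92446899414062)
cart top z 68.64546285117106
t 19.73 pos [617.7 101.1 199.1] F [-0.2 -0.3 -0. ] gap 1.0 shift [-200.6 -245.5   -1. ] turn [ 1.000e-02 -0.000e+00 -1.923e+01]
```

View pics/w8.png

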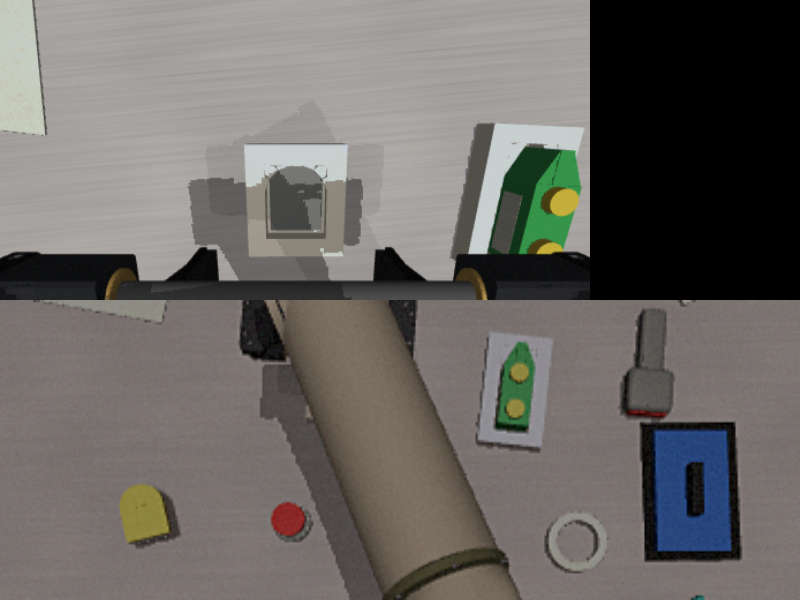

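The cartridge sits centred in the long nest (top view, (515,390)) and the D nest measures (619.7,100.4), yaw -5.1. Next is the pot.

Request:
carry_out(steps=[-10,-12,0,0,0,-2,1,-35,-43,0,0,0,-6,1,-67,-82,0,0,0,-10,1,-99,-121,0,0,0,-14,1,-131,-160,0,0,0,-18,1,-163,-199,0,0,0,-19.2,1,-187,-229,0,0,0,-19.2,1,-198,-242,0,0,0,-19.2,1,-200.5,-245.5,0,0,0,-19.2,1,-200.5,-245.5,0,0,0,-19.2,1,-200.5,-245.5,0,0,0,-19.2,1,-200.5,-245.5,0,0,0,-19.2,1,-200.5,-245.5,0,0,0,-19.2,1])

```text
clock: 21.4
ee_pos: [0.4397, 0.3632, 0.199]
eef_rot: [0.0, 0.992, 0.123, 0.0]
contact_force: [-0.2, 0.5, 0.2]
finger_gap: 0.994
grasp_force: 0.0
```

```bash
python3 - <<'E'
from h import *
for k in range(2):
    im,d,W,o=shot('wrist'); T=tool(W,o); zw=W[...,2]*1000
    n=(abs(zw-62)<4)&(np.hypot(T[...,0],T[...,1])<60)
    P=T[n][:,:2].astype(np.float32); print('tool frame',cv2.minAreaRect(P),zw[n].mean())
    P=(W[n][:,:2]*1000).astype(np.float32); print('pot',(o['ee_pos']*1000).round(1),cv2.minAreaRect(P))
delta(439.4,363.2,45,14.2)
E
```

```text
tool frame ((1.8128547668457031, 0.8541660308837891), (69.95526885986328, 55.737762451171875), 0.0383225716650486) 60.937264126276645
pot [439.7 363.2 199. ] ((441.6979675292969, 362.7574768066406), (69.9552230834961, 55.73756408691406), 14.121880531311035)
tool frame ((1.6946945190429688, 1.2759437561035156), (70.25374603271484, 55.40034484863281), 1.2043153047561646) 60.93105663657008
pot [439.6 363.3 199. ] ((441.5849914550781, 362.40618896484375), (70.25383758544922, 55.39999771118164), 12.965668678283691)
t 21.5 pos [439.5 363.4 199. ] F [-0.3  0.1 -0.4] gap 1.003 shift [-2.00e-01  1.00e-01  1.54e+02] turn [ 0.   -0.   -0.02]
```

Request:
carry_out(steps=[0,0.5,25,0,0,0,1,0,0.5,70,0,0,0,1,0,0.5,115,0,0,0,1,0,0.5,143,0,0,0,1,0,0.5,152,0,0,0,1,0,0.5,154,0,0,0,0.9,0,0.5,154,0,0,0,0.8,0,0.5,154,0,0,0,0,0,0.5,154,0,0,0,0,0,0.5,154,0,0,0,0,0,0.5,154,0,0,0,0,0,0.5,154,0,0,0,0])

```text
clock: 23.0
ee_pos: [0.4398, 0.3632, 0.0456]
eef_rot: [-0.0, 0.992, 0.124, 0.0]
contact_force: [-0.8, -2.2, 5.4]
finger_gap: 0.639
grasp_force: 29.9
```

```bash
python3 -c "
from h import *
delta(617.7,101.0,149,-5)"
```

```text
t 23.0 pos [439.8 363.2  45.6] F [-0.8 -2.2  5.4] gap 0.639 shift [ 108.2  297.8 -103.3] turn [-1.000e-02 -4.000e-02  1.919e+01]
```

Request:
carry_out(steps=[0,0,-3,0,0,0,0,0,0,-12,0,0,0,0,0,0,-35,0,0,0,0,0,0,-70,0,0,0,0,4,11,-95,0,0,1,0,14,38,-103,0,0,3,0,30,82,-103,0,0,7,0,48,132,-103,0,0,11,0,66,182,-103,0,0,15,0,84,231,-103,0,0,18,0,98,270,-103,0,0,19.2,0,106,291,-103,0,0,19.2,0,108,298,-103,0,0,19.2,0,108,298,-103,0,0,19.2,0,108,298,-103,0,0,19.2,0,108,298,-70,0,0,19.2,0,108,298,-45,0,0,19.2,0,108,298,-38,0,0,19.2,0,108,298,-37,0,0,19.2,0,108,298,-37,0,0,19.2,0])

```text
clock: 25.5
ee_pos: [0.6179, 0.1011, 0.0833]
eef_rot: [-0.0, 0.999, -0.043, 0.001]
contact_force: [0.3, -0.9, -2.9]
finger_gap: 0.644
grasp_force: 29.9
```

Request:
carry_out(steps=[0,0,0,0,0,0,0,0,0,0,0,0,0,0,0,0,0,0,0,0,0])

```text
clock: 25.88
ee_pos: [0.6174, 0.1006, 0.0823]
eef_rot: [0.0, 0.999, -0.044, 0.0]
contact_force: [0.1, -0.1, -1.8]
finger_gap: 0.641
grasp_force: 29.9
```

```bash
python3 - <<'E'
from h import *
for k in range(2):
    im,d,W,o=shot('wrist'); T=tool(W,o); zw=W[...,2]*1000; zb=o['ee_pos'][2]*1000-45.5
    def sl(m,xs):
        return [np.percentile(T[m&(abs(T[...,0]-a)<2.5)][:,1],[1,99]).mean().round(2) for a in xs]
    c=(abs(zw-zb-62)<4)&(abs(T[...,1])<40)&(T[...,0]>5); n=(abs(zw-30)<3)&(np.hypot(T[...,0],T[...,1])<90)
    print((o['ee_pos']*1000).round(2),'pot',sl(c,[10,20,30]),np.percentile(T[c][:,0],99.8).round(1),'nest',sl(n,[20,35,50]),np.percentile(T[n][:,0],99.8).round(1))
delta(617.7,101,55.5,-5)
cv2.imwrite('pics/w9.png',cv2.resize(im[60:260,100:400,::-1],(800,533)))
E
```

```text
[617.42 100.61  82.3 ] pot [np.float64(0.31), np.float64(0.7), np.float64(0.68)] 36.5 nest [np.float64(0.09), np.float64(-0.03), np.float64(0.11)] 59.6
[617.35 100.6   82.16] pot [np.float64(0.27), np.float64(0.56), np.float64(0.59)] 36.6 nest [np.float64(-0.01), np.float64(0.05), np.float64(0.11)] 60.1
t 25.98 pos [617.3 100.6  82.1] F [ 0.1  0.4 -3.3] gap 0.642 shift [ 0.3 -0.4 26.6] turn [ 0.   -0.   -0.01]
```

View pics/w9.png

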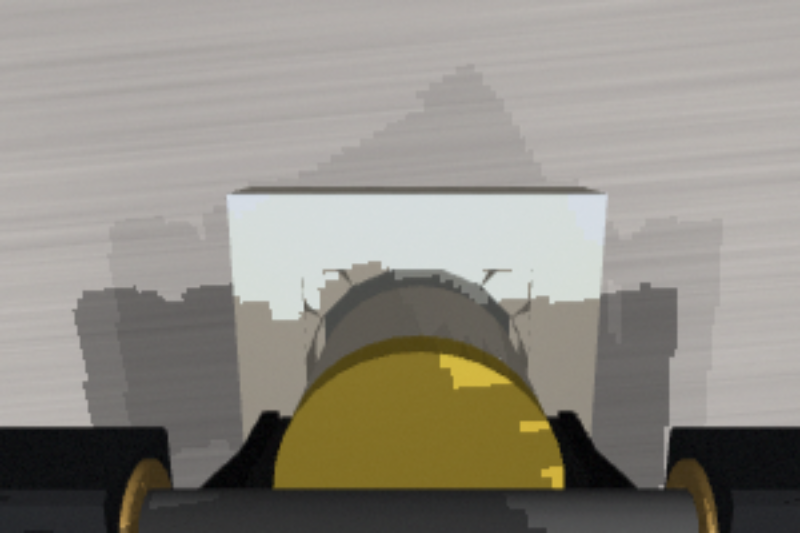

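Request:
carry_out(steps=[0.3,-0.5,4,0,0,0,0,0.3,-0.5,10,0,0,0,0,0.3,-0.5,16,0,0,0,0,0.3,-0.5,20,0,0,0,0,0.3,-0.5,23,0,0,0,0,0.3,-0.5,25,0,0,0,0,0.3,-0.5,25.5,0,0,0,0,0.3,-0.5,25.5,0,0,0,0])

```text
clock: 26.98
ee_pos: [0.6177, 0.1011, 0.0566]
eef_rot: [0.0, 0.999, -0.044, 0.0]
contact_force: [-1.2, 0.2, -3.4]
finger_gap: 0.643
grasp_force: 29.9
```

Request:
carry_out(steps=[0,0,0.5,0,0,0,0,0,0,0.8,0,0,0,0,0,0,0.8,0,0,0,0])

```text
clock: 27.35
ee_pos: [0.6176, 0.1011, 0.0558]
eef_rot: [0.0, 0.999, -0.044, 0.0]
contact_force: [0.2, 0.3, -2.8]
finger_gap: 0.644
grasp_force: 29.9
```

Request:
carry_out(steps=[0,0,0.5,0,0,0,0,0,0,0.8,0,0,0,0,0,0,0.8,0,0,0,0])

```text
clock: 27.72
ee_pos: [0.6177, 0.1011, 0.0556]
eef_rot: [0.0, 0.999, -0.044, 0.0]
contact_force: [-4.3, -0.9, 5.6]
finger_gap: 0.639
grasp_force: 29.9
```

Contact with the floor at the expected height. I release, lift and back away so the top camera can see.

Request:
carry_out(steps=[0,0,0,0,0,0,0.75,0,0,0,0,0,0,0.85,0,0,0,0,0,0,0.95,0,0,0,0,0,0,1,0,0,0,0,0,0,1,0,0,-8,0,0,0,1,0,0,-30,0,0,0,1,0,0,-70,0,0,0,1,0,0,-115,0,0,0,1,0,0,-145,0,0,0,1,-10,-20,-160,0,0,0,1,-30,-60,-160,0,0,0,1,-55,-110,-160,0,0,0,1,-80,-160,-160,0,0,0,1,-105,-210,-160,0,0,0,1,-125,-250,-160,0,0,0,1,-130,-260,-160,0,0,0,1,-130,-260,-160,0,0,0,1])

```text
clock: 29.98
ee_pos: [0.5097, 0.3724, 0.2145]
eef_rot: [0.0, 0.999, -0.043, -0.0]
contact_force: [1.2, -1.4, 0.3]
finger_gap: 0.999
grasp_force: 0.0
```

```bash
python3 - <<'E'
from h import *
im,d=r.capture('top'); W=cloud('top',d)*1000
for nm,c,rad,zs in (('pot',(617,101),45,(65,80)),('cart',(598,-126),65,(63,86)),('cover',(458,-361),95,(15,30))):
    m=(np.hypot(W[...,0]-c[0],W[...,1]-c[1])<rad)&(W[...,2]>zs[0])&(W[...,2]<zs[1]); P=W[m][:,:2].astype(np.float32)
    print(nm,len(P),cv2.minAreaRect(P) if len(P)>3 else '',np.nanmedian(W[m][:,2]))
s,_=r.capture('scene'); a=np.zeros((600,800,3),np.uint8)
a[:300]=cv2.resize(im[100:235,60:420,::-1],(800,300)); a[300:]=cv2.resize(s[100:350,80:420,::-1],(800,588))[150:450]
cv2.imwrite('pics/f.png',a); print(r.get_obs()['ee_pos'],r.get_obs()['clock'])
E
```

```text
pot 423 ((617.2737426757812, 101.67828369140625), (56.48170852661133, 70.22234344482422), 82.59247589111328) 71.2082343181983
cart 461 ((597.1424560546875, -124.2854232788086), (40.240543365478516, 110.44894409179688), 82.1712417602539) 70.50442587490406
cover 1588 ((458.06072998046875, -359.24835205078125), (100.14459991455078, 160.68264770507812), 88.83895111083984) 21.08732247722788
[0.51141676 0.37022164 0.21464002] 30.075
```

View pics/f.png

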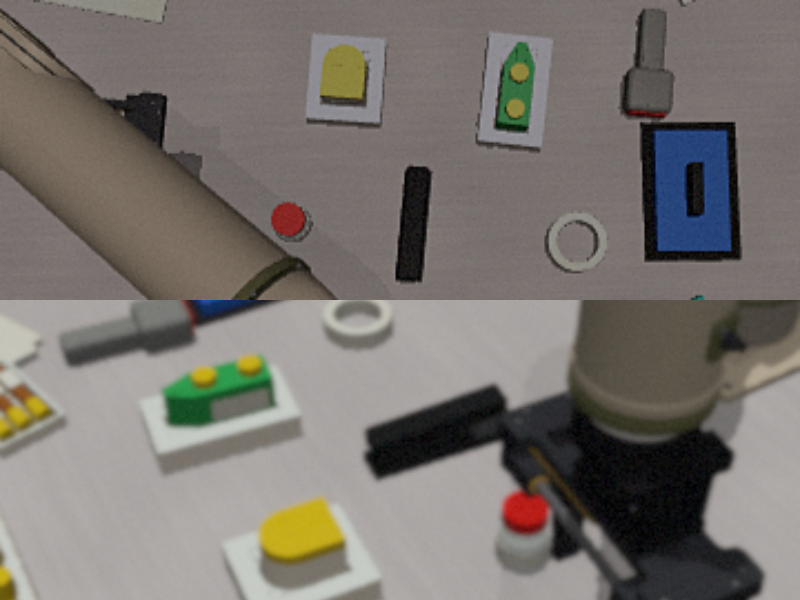

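The pot (345,75) and cartridge (515,85) sit upright and centred with their tops at about 71 mm, so both are fully down. The cover lies flat on the mat and the bystanders haven't moved.

```bash
python3 -c "
from workcell import r
print(r.finish_job())"
```

```text
the job is handed in; nothing more can be done
None
```

The job is handed in at about 30 s of the 72 s allowed: the cover is right way up on the mat, the cartridge and pot are seated fully down in their matching nests, and the other things were left where they were; no verdict came back.

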